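# Put a sample batch away and hang its tag

## Task

Put this batch of samples away: set the foam pack of purple-capped tubes, upright, in the open drawer and slide the drawer fully shut. Then mark the drawer unit by hanging the purple tag by its hole on the red peg on top, so that it hangs down freely from the peg. Leave the amber pack, the amber tag and the label roll where they are.

Things in the scene. Friction and masses are not known exactly. Their poses are not given: they have to be found in the camera images.
- purple_pack: white foam block 70 (its x) x 54 (its y) x 34 mm high, with 3 x 4 sample tubes standing in it, their purple caps (14 mm wide) reaching 50 mm above the underside; 180 g or so, standing on the desk left of the drawer unit. Origin: centre of the underside, z up. Grasp across the 54 mm foam (along its y).
- amber_pack: white foam block 70 (its x) x 54 (its y) x 34 mm high, with 3 x 4 sample tubes standing in it, their amber-yellow caps (14 mm wide) reaching 50 mm above the underside; beside the purple pack on the desk, either of the two nearer the robot; to be left alone. Origin: centre of the underside, z up.
- unit: white drawer unit fixed to the desk, 240 (x) x 220 (y) x 105 mm high, front to the robot (its -x). Origin: centre of its footprint at desk height. Its top board begins 105 mm before the origin.
- unit_drawer0 (a joint): opening of the unit's single drawer in m: 0 is fully shut, it starts about 0.135 to 0.163 open, travel ends at 0.165; it slides out along the unit's -x. Slides with about 1 N friction plus light damping.
- unit_drawer0_handle (a point): middle of the drawer's bar handle (moves with the drawer): bar 11 mm thick, 110 mm long along y, 67 mm above the desk, 35 mm before the drawer's front face. Axes as the unit's. From here the drawer's inner floor lies 45 mm below (22 mm above the desk), from 56 to 251 mm behind (+x) and 89 mm to each side (y). Drawer walls end 83 mm, its front 92 mm above the desk.
- purple_tag: flat purple plastic tag 100 (its x) x 40 (its y) x 6 mm thick, lying on the white binder; a 25 mm round hole goes through it near its +x end, centre 32 mm from the tag's centre. Origin: centre of the underside, z up. About 40 g. The hole has 7 mm of plastic around it. Grasp across its 40 mm width, behind the hole, with the fingertips.
- purple_tag_hole (a point): centre of the purple tag's hole, at half its thickness; axes as the tag's (z along the hole's axis)
- amber_tag: flat amber-yellow plastic tag 100 (its x) x 40 (its y) x 6 mm thick, lying on the white binder; a 25 mm round hole goes through it near its +x end, centre 32 mm from the tag's centre. Origin: centre of the underside, z up. Beside the purple tag, either of the two nearer the robot; to be left alone.
- binder: closed white ring binder lying on the desk right of the drawer unit, fixed, 290 (x) x 240 (y) x 35 mm high, the tags lie on it. Origin: centre of the underside.
- peg: red round peg, 8 mm thick, 60 mm long, rounded end, fixed to a dark steel upright on top of the drawer unit. Origin: the peg's root on the front face of the upright (10 mm thick, 16 mm wide, ends 24 mm higher), 210 mm above the desk. z runs along the peg to its free end, rising at 45 degrees towards the robot; y is level.
- peg_tip (a point): free end of the red peg, on its axis; axes as the peg's
- label_roll: roll of white labels, 80 mm across, 55 mm high, standing on the desk left of the drawer unit towards the back; to be left alone. Origin: centre of the underside.
Mind the look-alikes: they are no part of the job. What is shaped like the purple_tag but pink is not meant. What is shaped like the purple_pack but green is not meant.

How it is judged:
By the outcome, as a careful person would: the job done as asked, in the order asked, and still so for the second after the job is handed in, with the robot touching nothing.
It also fails if it takes over 72 s, if anything falls off the work surface, if the arm or the gripper's body presses on something with over 40 N, if the wrist force passes 120 N, or if a joint passes its speed limit or range.

## Robot

A 6-joint arm with a two-finger parallel gripper is mounted at the origin on the work surface. World frame = base frame: x ahead of the robot, y to its left, z up, the work surface at z = 0. Lengths are in mm, angles in rad, forces in N, time in s.
With the tool pointing down it reaches from about 400 to 825 mm from the base axis. Payload 7 kg.
Tool frame: the origin (TCP) lies on the centre line of the jaws, within the pads' length; the fingertips stand 11 mm ahead of it and the grasp point (between the pads) lies 8 mm behind it; z points along the fingers, y is the line along which they close (so a half turn about z gives the same grasp; the last joint's range is limited). The gripper opens to 85 mm and grips with 20 to 120 N. Pads are 22 mm wide; open, the fingers measure 114 mm over their backs; the gripper's body (76 mm by 85 mm) begins 54 mm behind the grasp point. The pads swing forward as they close: fully open they stand 13 mm farther back than shut.
Start: joints at [-0.87, 0.359, 0.012, 0, -1.224, -0.288], TCP at [270.765, -618.289, 242.302] pointing down, gripper open.
Joint ranges: [-3.07, 3.07], [-1.43, 2.12], [-1.02, 1.25], [-3.03, 1.67], [-3.05, -0], [-3.03, 3.03]. Speed limits (rad/s): [2.39, 2.39, 3.01, 3.14, 3.14, 3.14].

## Interface

Orientations are given as a rotation vector (axis times angle).
In Python, from cell import status, vision, manip gives the robot as it stands. The module is installed in compiled form; this text tells all that it offers.
- The arm moves only by the tool send_rows, never from a script. Its argument "commands" is one flat list of numbers, 5 for each row, row after row: the shift along the tool's x, y, z in mm, then the turn about the tool's z in degrees, then the opening, from -1 (shut) to 1 (fully open), so that 0 is half open. In form: [x, y, z, yaw, jaw, x, y, z, yaw, jaw, ...]. A call has 1 to 10 rows; each row shifts and turns the commanded pose from where the row before left it, along the tool's axes as they then stand; what a row does not reach is not made up. A row lasts 1/10 s, in which the tool goes at most 50 mm and 8.59 degrees, less where a joint would pass 70% of its speed; a pose out of reach is approached as far as the arm can. A call with a gripper value outside its range is refused whole. The fingers move at their own pace and stop on an object; "force" is the grip in N (left out, the last holds). Time passes only in rows, so rows that do not move let the fingers close. It gives the time, the measured TCP pose, the force, the opening and the grip force at its end, in the units of the state.
- status.observe(): the state, without advancing time (a new reading comes with each control period).
- vision.read_camera(name): name is "scene" or "top" or "wrist"; returns a dict with "pixels" (384x512x3 uint8, red, green, blue), "camera_matrix" (3x3 intrinsics, pixels), "eye" and "attitude" of the camera in the world. Camera axes: x right, y up, looking along -z (the intrinsics and any distortion apply to the point x, -y, -z); pixel columns grow to the right and rows downward; lengths in mm; the calibration is good to about 2 mm. A picture is of the moment at which its call begins. There is no depth.
- manip.hand_in(): hands the job in; it is judged then, once.
Trained networks look in the newest picture that a camera, given by its name, has taken for a name from the list of things; names that differ only in an ending like _2 or _b are one class to them, and where a whole thing is asked for, a point or a joint stands for the part that bears it (a point fixed in the world has none). Each returns a list of dicts, best first, with "confidence" (0 to 1); they miss things now and then, are a little off and sometimes report something else, mostly with a low value. They report only what shows in the picture. A call takes as long as a camera call. They do not tell look-alikes from the thing itself.
- vision.find_in(name, camera): "extent" ([centre column, centre row, width, height] in pixels, round what is visible of it).
- vision.tip_of(name, camera): "uv" ([column, row] in pixels: a listed point, or the origin of a listed thing).
The state is a dict: "time_s": time; "qpos": joint angles; "joint_velocities": joint speeds; "tau": joint torques, N m; "eef_pos": TCP position; "ee_rot": TCP orientation; "wrist_force": force on the tool from outside, world axes, zero at the start; "moment": the same for the moment, N m; "finger_gap": finger opening in mm; "grip_force": force on a finger pad.
Only numpy, scipy, OpenCV 4.12 (cv2) and the standard library are available. Lean on these libraries where they do the work, as an engineer would, in place of code of your own. Each camera call takes 0.05 s, during which the arm holds its last target. There are 200 camera calls.

## Working session

There is one attempt and no reset: what is moved stays moved. The work goes in short steps, Python scripts to look and compute and a tool call to move; the robot and the scene stay as the last step left them, time stands still between calls to the robot, and variables do not carry over. Pictures are saved under pics/ and viewed, at most 10 in all, crops included, and the job is handed in when it is done.

Besides the shell and the picture viewer there is one more tool, called by a JSON object that holds its "api" and its "payload". send_rows: Moves the arm, as the interface text tells. Its arguments: {"type":"object","properties":{"commands":{"type":"array","items":{"type":"number"}},"force":{"type":"number"}},"required":["commands"]}

```bash
mkdir -p pics
cat > h.py <<'E'
import numpy as np, cv2
from scipy.spatial.transform import Rotation as R
from cell import status, vision, manip
def att(a):
    a=np.array(a,float)
    return a if a.shape==(3,3) else (R.from_rotvec(a).as_matrix() if a.size==3 else R.from_quat(a).as_matrix())
def ray(c,uv):
    K=np.array(c["camera_matrix"]); d=np.linalg.inv(K)@[uv[0],uv[1],1]
    return np.array(c["eye"]),att(c["attitude"])@[d[0],-d[1],-d[2]]
def atz(c,uv,z):
    e,d=ray(c,uv); return e+d*(z-e[2])/d[2]
def proj(c,p):
    q=att(c["attitude"]).T@(np.array(p)-c["eye"]); K=np.array(c["camera_matrix"])
    v=K@[q[0],-q[1],-q[2]]; return v[:2]/v[2]
def tri(rs):
    A=np.zeros((3,3));b=np.zeros(3)
    for e,d in rs:
        d=d/np.linalg.norm(d);P=np.eye(3)-np.outer(d,d);A+=P;b+=P@e
    return np.linalg.solve(A,b)
def save(c,n): cv2.imwrite("pics/"+n,cv2.cvtColor(c["pixels"],cv2.COLOR_RGB2BGR))
E
python3 - <<'E'
from h import *
print(status.observe())
for n in("scene","top"):
    c=vision.read_camera(n); save(c,n+"0.png")
    print(n,{k:v for k,v in c.items() if k!="pixels"})
    for t in("purple_pack","purple_tag","purple_tag_hole","amber_pack","amber_tag","unit","unit_drawer0_handle","peg","peg_tip","label_roll","binder"):
        print(t,[(np.round(d["uv"],1).tolist(),round(d["confidence"],2)) for d in vision.tip_of(t,n)])
E
```

```text
{'time_s': 0.0, 'qpos': array([-8.69913555e-01,  3.59433954e-01,  1.10426705e-02, -3.51822475e-04,
       -1.22409398e+00, -2.88104000e-01]), 'joint_velocities': array([ 6.86997683e-04, -1.12730751e-03,  2.16005605e-03,  5.51650916e-06,
       -7.33448102e-06,  8.06277957e-04]), 'tau': array([ 1.41602500e-04, -5.83324277e+01,  2.93406290e+01,  6.93630025e+00,
       -6.06394635e-03,  2.24226943e-05]), 'eef_pos': array([ 270.57083565, -617.8860369 ,  241.32587784]), 'ee_rot': array([ 6.43508952e-01, -3.07445725e+00, -2.58135382e-03]), 'wrist_force': array([ 1.01711674,  1.44079132, -0.41629054]), 'moment': array([-3.77369504e-03, -1.92444759e-05, -4.22623466e-03]), 'grip_force': 0.0, 'finger_gap': 85.53052024791519}
scene {'camera_matrix': array([[472.27848609,   0.        , 259.81711347],
       [  0.        , 472.27848609, 189.31649688],
       [  0.        ,   0.        ,   1.        ]]), 'eye': array([1253.43631776,  -99.04870293, 1277.60029977]), 'attitude': array([0.48231183, 0.43088966, 1.40082141])}
purple_pack [([321.9, 172.8], 0.75), ([358.5, 197.6], 0.61), ([331.0, 216.7], 
[... 634 characters left out ...]
5, 184.16016854],
       [  0.        ,   0.        ,   1.        ]]), 'eye': array([ 435.57359485,   12.94913014, 1231.83153018]), 'attitude': array([ 0.06432162, -0.07053028, -1.57418738])}
purple_pack [([160.0, 211.6], 0.78), ([192.0, 243.9], 0.77)]
purple_tag [([364.1, 270.1], 0.91), ([383.8, 215.9], 0.74), ([299.3, 217.2], 0.73)]
purple_tag_hole [([354.2, 265.3], 0.67), ([377.3, 226.9], 0.66)]
amber_pack [([150.3, 167.0], 0.91)]
amber_tag [([376.6, 166.9], 0.65)]
unit [([259.6, 115.4], 0.58)]
unit_drawer0_handle [([251.0, 209.0], 0.89)]
peg [([256.4, 107.3], 0.49)]
peg_tip [([255.1, 118.9], 0.56)]
label_roll [([183.4, 125.0], 0.63)]
binder [([376.6, 191.8], 0.9), ([152.2, 166.5], 0.29)]
```

```bash
python3 -c "
import cv2
a=cv2.imread('pics/top0.png');b=cv2.imread('pics/scene0.png')
cv2.imwrite('pics/t1.png',cv2.resize(a[60:330,110:470],(800,600),interpolation=3))
cv2.imwrite('pics/s1.png',cv2.resize(b[120:345,100:420],(800,562),interpolation=3))"
```

```text
(no output)
```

View pics/t1.png

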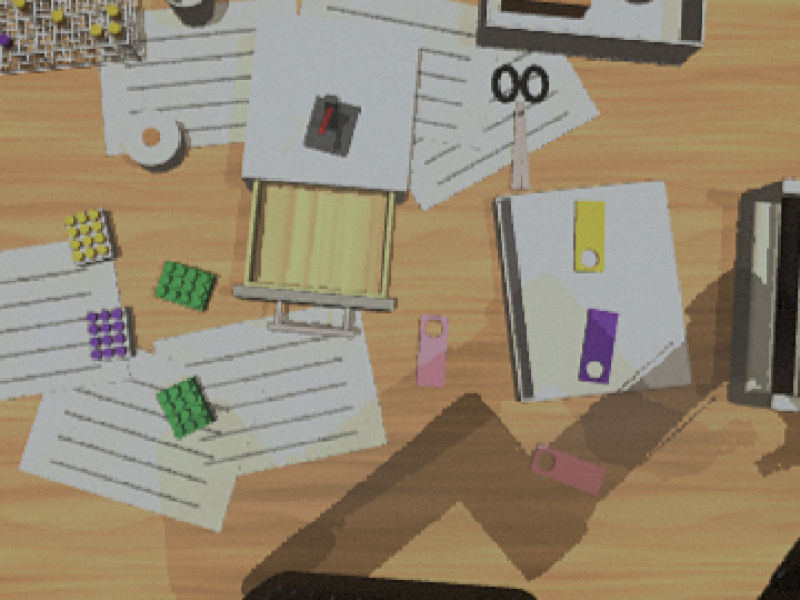

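View pics/s1.png

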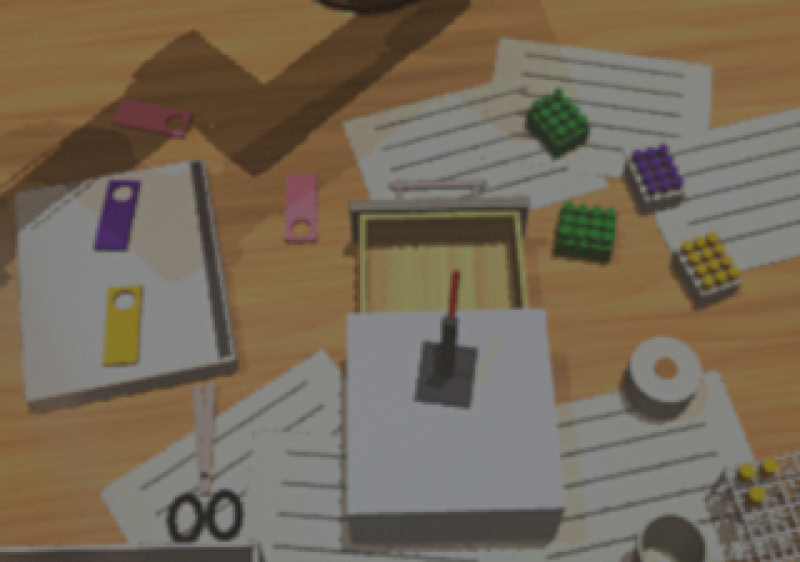

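Candidates, in full-frame top pixels:
- **Packs:** purple at (159,210), greens at (193,188) and (194,243), amber at (150,167). I choose (159,210).
- **Tags:** purple at (380,216) with its hole at (377,226) on the binder, amber at (375,167), pinks at (305,217) and (365,271). I choose (380,216).

The scene view agrees: purple pack at about (362,189), purple tag at about (147,206), red peg tip at (282,228).

Run:
```python
from h import *
C={n:vision.read_camera(n) for n in("scene","top")}
def mask(c,k):
    h=cv2.cvtColor(c["pixels"],cv2.COLOR_RGB2HSV); H,S,V=h[...,0],h[...,1],h[...,2]
    if k=="p": return ((H>122)&(H<150)&(S>90)&(V>30)).astype(np.uint8)
    return (((H<6)|(H>174))&(S>130)&(V>45)).astype(np.uint8)
for n,c in C.items():
    m=mask(c,"p")
    nn,l,st,ce=cv2.connectedComponentsWithStats(cv2.morphologyEx(m,cv2.MORPH_CLOSE,np.ones((5,5),np.uint8)))
    for i in range(1,nn):
        if st[i,4]<80: continue
        pts=np.argwhere(l==i)[:,::-1]
        x0,y0,w,h=st[i,:4]
        for z in (38,41,47,50):
            P=np.array([atz(c,p,z)[:2] for p in pts]).astype(np.float32)
            r=cv2.minAreaRect(P); 
            print(n,i,st[i],z,"mean",P.mean(0).round(1),"rect",np.round(r[0],1),np.round(r[1],1),round(r[2],1))
    m=mask(c,"r"); nn,l,st,ce=cv2.connectedComponentsWithStats(m)
    for i in range(1,nn):
        if st[i,4]>8:
            pts=np.argwhere(l==i)[:,::-1].astype(np.float32); print("red",n,st[i],ce[i],cv2.fitLine(pts,2,0,.01,.01).ravel().round(3), pts[pts[:,1].argmin()],pts[pts[:,1].argmax()])
c=C["top"];s=C["scene"]
print("handle",[tri([ray(c,vision.tip_of("unit_drawer0_handle","top")[0]["uv"]),ray(s,vision.tip_of("unit_drawer0_handle","scene")[0]["uv"])])],atz(c,[251,209],67),atz(s,[274.6,192.2],67))
print("tip",atz(c,[255.1,118.9],252.4),atz(s,[282.5,227.6],252.4))
# unit board front corners from crop
for uv in((243,178),(407,190)): print("board front top",atz(c,(110+uv[0]*.45,60+uv[1]*.45),105))
for uv in((346,313),(545,309)): print("board front scene",atz(s,(100+uv[0]*.4,120+uv[1]*.4),105))
for uv in((270,328),(356,333)): print("handle ends",atz(c,(110+uv[0]*.45,60+uv[1]*.45),67))
for uv in((235,290),(396,303)): print("front ends",atz(c,(110+uv[0]*.45,60+uv[1]*.45),92))
a=c["pixels"][190:230,140:180];b=c["pixels"][195:237,357:399];d=c["pixels"][95:137,235:277]
im=np.hstack([cv2.resize(x,(266,266),interpolation=3) for x in(a,b,d)])
cv2.imwrite("pics/close.png",im[...,::-1])
```

```text
scene 1 [354 178  19  19 213] 38 mean [456.6 324.3] rect [455.7 324.5] [62.1 44.3] 7.2
scene 1 [354 178  19  19 213] 41 mean [458.5 323.3] rect [457.6 323.4] [62.  44.2] 7.2
scene 1 [354 178  19  19 213] 47 mean [462.4 321.2] rect [461.5 321.4] [61.7 44. ] 7.2
scene 1 [354 178  19  19 213] 50 mean [464.3 320.2] rect [463.4 320.4] [61.5 43.8] 7.2
scene 2 [138 193  17  27 273] 38 mean [ 445.9 -357.2] rect [ 440.4 -356.3] [36.5 96.1] 79.4
scene 2 [138 193  17  27 273] 41 mean [ 447.8 -356.5] rect [ 442.3 -355.7] [36.4 95.9] 79.4
scene 2 [138 193  17  27 273] 47 mean [ 451.7 -355.3] rect [ 446.3 -354.4] [36.2 95.4] 79.4
scene 2 [138 193  17  27 273] 50 mean [ 453.7 -354.7] rect [ 448.2 -353.8] [36.1 95.2] 79.4
red scene [280 229   3  18  23] [281.04347826 237.34782609] [ 1.14000e-01 -9.93000e-01  2.81044e+02  2.37348e+02] [282. 229.] [280. 246.]
top 1 [83 53 14 13 96] 38 mean [942.3 542.5] rect [937.  545.2] [40.2 39.3] 6.4
top 1 [83 53 14 13 96] 41 mean [941.  541.2] rect [935.7 543.8] [40.1 39.2] 6.4
top 1 [83 53 14 13 96] 47 mean [938.5 538.5] rect [933.2 541.2] [39.9 39. ] 6.4
top 1 
[... 294 characters left out ...]
rect [460.5 319.4] [61.6 46.7] 7.6
top 6 [149 199  18  22 307] 50 mean [460.6 318.5] rect [460.4 318.6] [61.4 46.6] 7.6
top 7 [371 199  17  33 351] 38 mean [ 446.1 -358.8] rect [ 441.1 -358. ] [39.  97.5] 80.2
top 7 [371 199  17  33 351] 41 mean [ 446.1 -357.9] rect [ 441. -357.] [38.9 97.2] 80.2
top 7 [371 199  17  33 351] 47 mean [ 446. -356.] rect [ 441.  -355.2] [38.7 96.7] 80.2
top 7 [371 199  17  33 351] 50 mean [ 446.  -355.1] rect [ 441.  -354.2] [38.6 96.5] 80.2
red top [253 109   7  11  26] [255.88461538 114.15384615] [  0.399  -0.917 255.885 114.154] [257. 109.] [253. 119.]Traceback (most recent call last):
  File "<stdin>", line 23, in <module>
IndexError: list index out of range
```

Run:
```python
from h import *
s=vision.read_camera("scene");c=vision.read_camera("top")
print("handle",atz(c,[251,209],67),atz(s,[274.6,192.2],67), "hole",atz(c,[377.3,226.5],38))
print("tip top/scene",atz(c,[255.1,118.9],252.4),atz(s,[282.5,227.6],252.4),"red ends top", atz(c,[252.8,119.5],252.4),atz(c,[257,108.5],210),"scene",atz(s,[282.2,228.5],252.4),atz(s,[280,246.8],210))
for uv in((243,178),(407,190)): print("board front top",atz(c,(110+uv[0]*.45,60+uv[1]*.45),105))
for uv in((346,313),(545,309)): print("board front scene",atz(s,(100+uv[0]*.4,120+uv[1]*.4),105))
for uv in((270,328),(356,333)): print("handle ends",atz(c,(110+uv[0]*.45,60+uv[1]*.45),67))
for uv in((235,290),(396,303)): print("front ends",atz(c,(110+uv[0]*.45,60+uv[1]*.45),92))
a=c["pixels"][190:230,140:180];b=c["pixels"][195:237,357:399];d=c["pixels"][95:137,235:277]
im=np.hstack([cv2.resize(x,(266,266),interpolation=3) for x in(a,b,d)])
cv2.imwrite("pics/close.png",im[...,::-1])
```

```text
handle [461.25028775  34.37835306  67.        ] [459.37637132  41.13505982  67.        ] hole [ 406.69973322 -351.29768304   38.        ]
tip top/scene [688.03325548  19.81863823 252.4       ] [687.92553261  24.31993269 252.4       ] red ends top [686.48613579  25.72839913 252.4       ] [727.38158973  14.91231161 210.        ] scene [690.35604779  23.2008222  252.4       ] [718.45519173  14.9061506  210.        ]
board front top [662.9587597  126.14172856 105.        ]
board front top [646.04580385 -90.626572   105.        ]
board front scene [646.57968475 -87.62716402 105.        ]
board front scene [669.17867228 132.28314943 105.        ]
handle ends [465.69737588  92.72924955  67.        ]
handle ends [458.45089886 -23.07208207  67.        ]
front ends [515.45244999 137.38299372  92.        ]
front ends [497.30136006 -75.45971898  92.        ]
```

View pics/close.png

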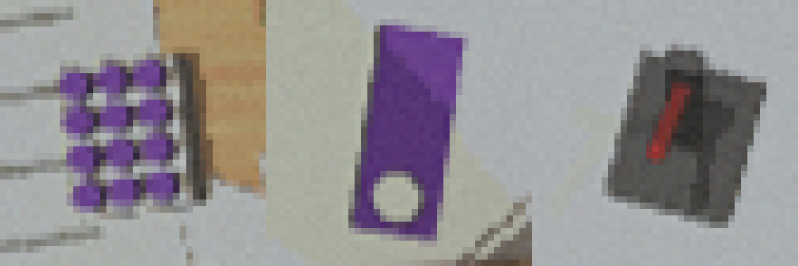

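The close crop confirms it: on the left, purple 3x4 caps (pack); in the middle, the purple tag with its hole towards the robot; on the right, the red peg, tip lower left. Now moving to the pack.

{"api": "send_rows", "payload": {"commands": [0,0,0,8,1,0,0,0,8.1,1,-24.4,39.7,0,0,1,-24.4,39.7,0,0,1,-24.4,39.7,0,0,1,-24.4,39.7,0,0,1,-24.4,39.7,0,0,1,-24.4,39.7,0,0,1,-24.4,39.7,0,0,1,-24.4,39.7,0,0,1], "force": 40}}

```text
time_s: 2.5
eef_pos: [423.0, -276.1, 242.7]
ee_rot: [-0.207, 3.134, -0.0]
wrist_force: [1.2, -1.1, -0.1]
finger_gap: 85.3
grip_force: 0.0
```

{"api": "send_rows", "payload": {"commands": [-24.4,39.7,0,0,1,-24.4,39.7,0,0,1,-24.4,39.7,0,0,1,-4.3,46.7,0,0,1,-4.3,46.7,0,0,1,-4.3,46.7,0,0,1,-4.3,46.7,0,0,1,-4.3,46.7,0,0,1,-4.3,46.7,0,0,1,-4.3,46.7,0,0,1]}}

```text
time_s: 3.5
eef_pos: [465.9, 179.9, 242.8]
ee_rot: [-0.207, 3.134, 0.001]
wrist_force: [2.0, 0.0, -0.1]
finger_gap: 85.5
grip_force: 0.0
```

{"api": "send_rows", "payload": {"commands": [-4.3,46.7,0,0,1,-4.3,46.7,0,0,1,-4.3,46.7,0,0,1,0,0,0,0,1,0,0,0,0,1,0,0,0,0,1]}}

```text
time_s: 4.1
eef_pos: [460.6, 318.0, 242.2]
ee_rot: [0.207, -3.135, 0.0]
wrist_force: [0.3, -0.0, 0.9]
finger_gap: 85.7
grip_force: 0.0
```

```bash
cat >> h.py <<'E'
def yaw(o): m=R.from_rotvec(o["ee_rot"]).as_matrix(); return np.degrees(np.arctan2(m[1,0],m[0,0])),m
def go(p,psi=None):
    o=status.observe(); y,m=yaw(o); turn=0
    if psi is not None:
        turn=-(psi-y+180)%360-180 if False else -((psi-y+180)%360-180)
        y=psi; a=np.radians(y); m=np.array([[np.cos(a),np.sin(a),0],[np.sin(a),-np.cos(a),0],[0,0,-1]])
    d=m.T@(np.array(p)-o["eef_pos"]); print("go: turn",round(turn,1),"then",d.round(1),"rows",round(np.linalg.norm(d)/48,1))
def st():
    o=status.observe(); print(round(o["time_s"],2),o["eef_pos"].round(1),"yaw",round(yaw(o)[0],1),"q",o["qpos"].round(2),"gap",o["finger_gap"],"grip",o["grip_force"],"F",o["wrist_force"].round(1))
def pur(c):
    h=cv2.cvtColor(c["pixels"],cv2.COLOR_RGB2HSV); H,S,V=h[...,0],h[...,1],h[...,2]
    return ((H>122)&(H<150)&(S>90)&(V>30)).astype(np.uint8)
def rects(c,z,mina=300):
    m=cv2.morphologyEx(pur(c),cv2.MORPH_CLOSE,np.ones((15,15),np.uint8))
    nn,l,s,ce=cv2.connectedComponentsWithStats(m)
    for i in range(1,nn):
        if s[i,4]<mina: continue
        P=np.array([atz(c,p,z)[:2] for p in np.argwhere(l==i)[:,::-1]]).astype(np.float32)
        r=cv2.minAreaRect(P); print(s[i],"mean",P.mean(0).round(1),"rect",np.round(r[0],1),np.round(r[1],1),round(r[2],1))
E
python3 - <<'E'
from h import *
st(); c=vision.read_camera("wrist"); save(c,"w1.png"); rects(c,50); print(c["eye"])
E
```

```text
4.1 [460.6 318.  242.2] yaw -172.5 q [ 0.95  0.17 -0.25 -0.   -1.16 -2.39] gap 85.65661697510733 grip 0.0 F [ 0.3 -0.   0.9]
[ 235  144   44   58 2385] mean [462.4 320.2] rect [463.5 320.4] [63.3 45.8] 7.8
[392.3948032  308.64969443 374.22848193]
```

View pics/w1.png

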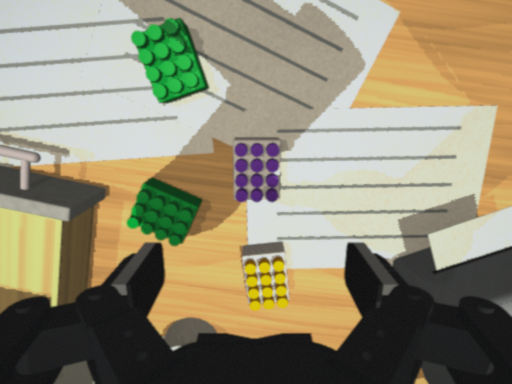

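The wrist view shows the purple pack at (258,172), the two greens at (170,60) and (165,210), and amber at (266,275). The pack is at (463,320) with yaw 7.7°. Descending to grasp it.

{"api": "send_rows", "payload": {"commands": [-2.6,1.7,45,0,1,0,0,45,0,1,0,0,45,0,1,0,0,45,0,1,0,0,25,0,1,0,0,15,0,1,0,0,6,0,1,0,0,0,0,1,0,0,0,0,-0.2,0,0,0,0,-0.2], "force": 40}}

```text
time_s: 5.15
eef_pos: [463.7, 321.0, 17.6]
ee_rot: [-0.207, 3.133, 0.003]
wrist_force: [0.5, -0.3, -0.4]
finger_gap: 58.9
grip_force: 0.0
```

{"api": "send_rows", "payload": {"commands": [0,0,0,0,-0.5,0,0,0,0,-0.5,0,0,0,0,-0.5,0,0,0,0,-0.5,0,0,0,0,-0.5]}}

```text
time_s: 5.65
eef_pos: [463.6, 321.0, 17.7]
ee_rot: [-0.207, 3.133, 0.002]
wrist_force: [-1.5, -2.0, 6.3]
finger_gap: 53.0
grip_force: 42.9
```

{"api": "send_rows", "payload": {"commands": [0,0,-20,0,-0.5,0,0,-40,0,-0.5,0,0,-40,0,-0.5,0,0,-30,6.2,-0.5,0,0,0,6.2,-0.5,-18.3,-35.6,0,0,-0.5,-18.3,-35.6,0,0,-0.5,-18.3,-35.6,0,0,-0.5,-18.3,-35.6,0,0,-0.5,-18.3,-35.6,0,0,-0.5]}}

```text
time_s: 6.65
eef_pos: [539.3, 134.0, 146.7]
ee_rot: [0.132, 3.138, 0.001]
wrist_force: [0.0, 1.4, -1.9]
finger_gap: 52.9
grip_force: 43.2
```

{"api": "send_rows", "payload": {"commands": [-18.3,-35.6,0,0,-0.5,-18.3,-35.6,0,0,-0.5,-18.3,-35.6,0,0,-0.5,0,0,0,0,-0.5,0,0,0,0,-0.5]}}

```text
time_s: 7.15
eef_pos: [584.7, 23.3, 146.2]
ee_rot: [-0.137, -3.138, -0.0]
wrist_force: [-0.3, 0.6, -1.8]
finger_gap: 53.3
grip_force: 43.3
```

Run:
```python
from h import *
st(); c=vision.read_camera("wrist"); s=vision.read_camera("scene")
cv2.imwrite("pics/pl.png",np.hstack([cv2.resize(c["pixels"],(400,300)),cv2.resize(s["pixels"][150:320,180:407],(400,300))])[...,::-1])
for n in("wrist","scene","top"):
    if n=="top": c=vision.read_camera("top")
    k={"wrist":c,"scene":s,"top":c}[n]
    print(n,[(d["uv"],d["confidence"],atz(k,d["uv"],67).round(1)) for d in vision.tip_of("unit_drawer0_handle",n)])
```

```text
7.15 [584.7  23.3 146.2] yaw 175.0 q [ 0.37  0.29 -0.32 -0.   -0.96 -2.03] gap 53.25467106485647 grip 43.26710522174835 F [-0.3  0.6 -1.8]
wrist [([259.6, 21.5], 0.93, array([467.4,  37. ,  67. ]))]
scene []
top [([251.9, 208.0], 0.89, array([464.2,  31.7,  67. ]))]
```

View pics/pl.png

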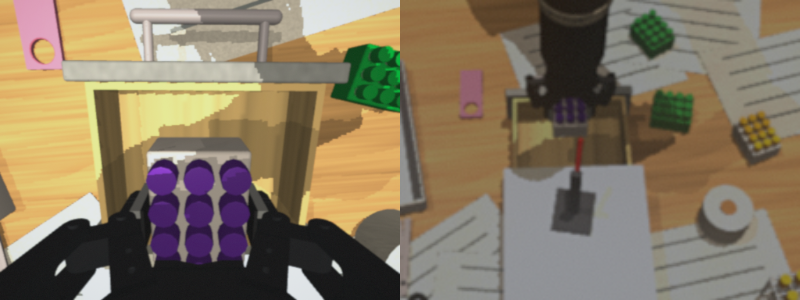

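The pack is over the open drawer: wrist-view caps at about (200,215), drawer front bar at y≈70. Lowering.

{"api": "send_rows", "payload": {"commands": [5,0,30,0,-0.5,0,0,30,0,-0.5,0,0,25,0,-0.5,0,0,12,0,-0.5,0,0,6,0,-0.5,0,0,3,0,-0.5,0,0,0,0,-0.5,0,0,0,0,-0.5]}}

```text
time_s: 8.25
eef_pos: [580.6, 25.0, 41.3]
ee_rot: [0.132, 3.137, 0.001]
wrist_force: [0.4, 0.4, -2.7]
finger_gap: 53.4
grip_force: 43.2
```

{"api": "send_rows", "payload": {"commands": [0,0,1.5,0,-0.5,0,0,0,0,-0.5,0,0,0,0,-0.2,0,0,0,0,0.1,0,0,0,0,0.4,0,0,0,0,0.4,0,0,-20,0,0.4,0,0,-40,0,0.4,0,0,-40,0,0.4,0,0,-20,0,-1]}}

```text
time_s: 9.25
eef_pos: [581.0, 25.0, 162.2]
ee_rot: [0.132, 3.135, 0.001]
wrist_force: [0.8, 0.7, -0.4]
finger_gap: 46.6
grip_force: 0.0
```

Run:
```python
from h import *
st(); c=vision.read_camera("wrist"); save(c,"w3.png")
d=vision.tip_of("unit_drawer0_handle","wrist"); print([(x["uv"],x["confidence"],atz(c,x["uv"],67).round(1)) for x in d])
rects(c,72); p=np.array([461.5,37]); go([428,38,165])
```

```text
9.25 [581.   25.  162.2] yaw 175.2 q [ 0.38  0.27 -0.31  0.   -0.99 -2.03] gap 46.55248283135573 grip 0.0 F [ 0.8  0.7 -0.4]
[([260.6, 36.9], 0.78, array([469.9,  38.8,  67. ]))]
[ 222  154   65   82 4841] mean [578.7  25.1] rect [579.8  25. ] [47.2 64.4] 85.1
go: turn 0 then [154.1  -0.2  -3.5] rows 3.2
```

View pics/w3.png

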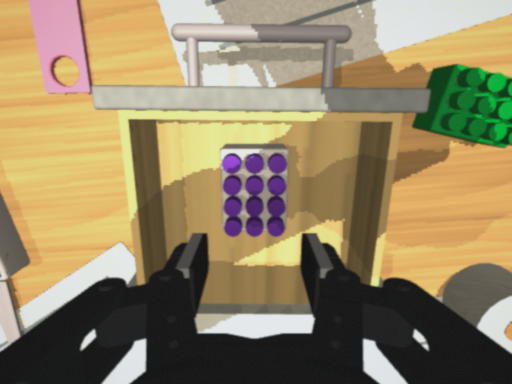

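The pack stands upright in the drawer (caps at 255,195), and the handle is at (261,34). Now moving in front of the handle and pushing it shut.

{"api": "send_rows", "payload": {"commands": [39,0,0,0,-1,39,0,0,0,-1,39,0,0,0,-1,39,0,0,0,-1,0,0,35,0,-1,0,0,35,0,-1,0,0,31,0,-1,0,0,0,0,-1,0,0,0,0,-1]}}

```text
time_s: 10.25
eef_pos: [424.0, 37.6, 57.6]
ee_rot: [-0.132, -3.137, 0.003]
wrist_force: [0.8, -0.4, 0.6]
finger_gap: 0.5
grip_force: 0.0
```

{"api": "send_rows", "payload": {"commands": [-15,0,0,0,-1,-15,0,0,0,-1,-15,0,0,0,-1,-15,0,0,0,-1,-15,0,0,0,-1,-15,0,0,0,-1,-15,0,0,0,-1,-15,0,0,0,-1,-15,0,0,0,-1,0,0,0,0,-1]}}

```text
time_s: 11.25
eef_pos: [561.4, 26.7, 59.5]
ee_rot: [0.133, 3.136, 0.001]
wrist_force: [-0.8, -0.4, -0.6]
finger_gap: -0.1
grip_force: 0.0
```

{"api": "send_rows", "payload": {"commands": [-8,0,0,0,-1,-8,0,0,0,-1,-6,0,0,0,-1,-5,0,0,0,-1,0,0,0,0,-1,0,0,0,0,-1]}}

```text
time_s: 11.85
eef_pos: [585.9, 24.3, 57.7]
ee_rot: [0.133, 3.139, 0.0]
wrist_force: [0.1, 0.0, -0.4]
finger_gap: -0.2
grip_force: 0.0
```

{"api": "send_rows", "payload": {"commands": [-3,0,0,0,-1,-3,0,0,0,-1,0,0,0,0,-1]}}

```text
time_s: 12.15
eef_pos: [591.1, 23.7, 57.5]
ee_rot: [-0.133, -3.137, 0.001]
wrist_force: [-3.3, 0.2, 2.0]
finger_gap: 0.5
grip_force: 1.9
```

{"api": "send_rows", "payload": {"commands": [-3,0,0,0,-1,-2,0,0,0,-1,0,0,0,0,-1]}}

```text
time_s: 12.45
eef_pos: [591.3, 22.9, 56.7]
ee_rot: [-0.135, -3.129, 0.002]
wrist_force: [-19.5, 6.6, 11.6]
finger_gap: -0.2
grip_force: 10.0
```

{"api": "send_rows", "payload": {"commands": [-3,0,0,0,-1,0,0,0,0,-1]}}

```text
time_s: 12.65
eef_pos: [591.4, 22.4, 56.1]
ee_rot: [-0.135, -3.124, 0.004]
wrist_force: [-28.6, 9.5, 16.4]
finger_gap: -0.0
grip_force: 14.6
```

{"api": "send_rows", "payload": {"commands": [8,0,0,0,-1,20,0,0,0,-1,30,0,-20,0,-1,0,0,-45,0,-1,0,0,-45,5,-1,0,0,-40,0,-1,0,0,0,0,-1]}}

```text
time_s: 13.35
eef_pos: [545.7, 28.8, 214.6]
ee_rot: [0.267, 3.119, 0.006]
wrist_force: [-0.5, 0.6, -0.3]
finger_gap: 0.0
grip_force: 0.0
```

Run:
```python
from h import *
st(); s=vision.read_camera("scene");c=vision.read_camera("wrist")
cv2.imwrite("pics/shut.png",np.hstack([cv2.resize(c["pixels"],(400,300)),cv2.resize(s["pixels"][150:320,180:407],(400,300))])[...,::-1])
go([445,-357,190],170.2)
```

```text
13.35 [545.7  28.8 214.6] yaw 170.2 q [ 0.41  0.16 -0.32  0.   -1.07 -2.16] gap 0.03456090405504604 grip 0.0 F [-0.5  0.6 -0.3]
go: turn -0.0 then [  30.8 -396.4   19.2] rows 8.3
```

View pics/shut.png

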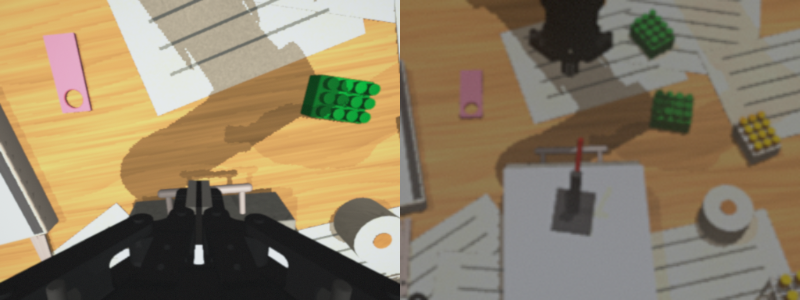

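The drawer is shut: in the right-hand view the handle lies directly in front of the board edge, and no interior shows. Now to the purple tag.

{"api": "send_rows", "payload": {"commands": [3.4,-44,2,0,-0.2,3.4,-44,2,0,0.2,3.4,-44,2,0,0.4,3.4,-44,2,0,0.4,3.4,-44,2,0,0.4,3.4,-44,2,0,0.4,3.4,-44,2,0,0.4,3.4,-44,2,0,0.4,3.4,-44,2,0,0.4,0,0,0,0,0.4]}}

```text
time_s: 14.45
eef_pos: [441.9, -360.6, 187.4]
ee_rot: [-0.276, -3.126, -0.001]
wrist_force: [-0.0, 0.6, 0.5]
finger_gap: 59.5
grip_force: 0.0
```

{"api": "send_rows", "payload": {"commands": [0,0,0,0,0.4,0,0,0,0,0.4]}}

```text
time_s: 14.65
eef_pos: [443.9, -356.4, 188.8]
ee_rot: [-0.27, -3.129, -0.001]
wrist_force: [-0.1, -0.7, -0.6]
finger_gap: 59.6
grip_force: 0.0
```

Run:
```python
from h import *
st(); c=vision.read_camera("wrist"); save(c,"w5.png"); rects(c,41)
m=pur(c); nn,l,s,ce=cv2.connectedComponentsWithStats(m)
i=1+s[1:,4].argmax(); k=(l==i).astype(np.uint8)
cs,hi=cv2.findContours(k,cv2.RETR_CCOMP,cv2.CHAIN_APPROX_NONE)
for q,h in zip(cs,hi[0]):
    a=cv2.contourArea(q)
    if a>100: 
        P=np.array([atz(c,p[0],41)[:2] for p in q]).astype(np.float32); r=cv2.minAreaRect(P);print("hole" if h[3]>=0 else "outer",s[i],np.round(r[0],1),np.round(r[1],1),round(r[2],1))
print([(x["uv"],x["confidence"],atz(c,x["uv"],38).round(1)) for x in vision.tip_of("purple_tag_hole","wrist")])
```

```text
14.65 [ 443.9 -356.4  188.8] yaw 170.1 q [-0.33  0.23 -0.3  -0.   -1.04 -1.41] gap 59.64904262311021 grip 0.0 F [-0.1 -0.7 -0.6]
[ 233  127   43  102 3720] mean [ 445.4 -356.9] rect [ 443.6 -356.5] [39.3 97.8] 80.1
outer [ 233  127   43  102 3618] [ 443.6 -356.5] [39.3 97.8] 80.1
hole [ 233  127   43  102 3618] [ 411.8 -350.8] [26.6 26.3] 46.9
[([467.6, 159.1], 0.97, array([ 459. , -156.1,   38. ])), ([256.3, 148.7], 0.85, array([ 415.4, -349.3,   38. ]))]
```

View pics/w5.png

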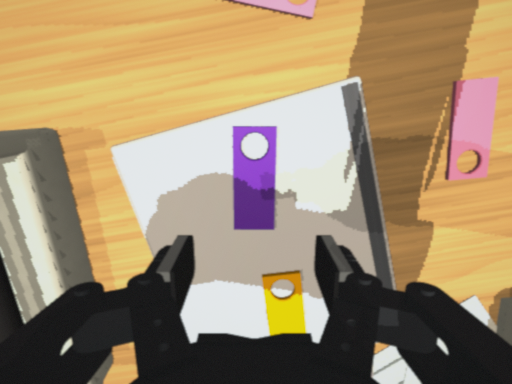

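The wrist view shows the purple tag at (255,178) with its hole at (255,147), amber at (284,305), and pinks at (470,130) and (275,5). The hole is at (411.9,-351). Gripping 28 mm behind it.

{"api": "send_rows", "payload": {"commands": [4.4,0,40,0,0.4,0,0,40,0,0.4,0,0,30,0,0.4,0,0,15,0,0.4,0,0,8,0,0.4,0,0,5,0,0.4,0,0,0,0,0.4,0,0,0,0,0.4], "force": 40}}

```text
time_s: 15.55
eef_pos: [440.6, -356.2, 52.7]
ee_rot: [0.269, 3.129, -0.001]
wrist_force: [-0.2, -0.0, 0.6]
finger_gap: 60.0
grip_force: 0.0
```

{"api": "send_rows", "payload": {"commands": [0,0,3,0,0.4,0,0,0,0,0.4]}}

```text
time_s: 15.75
eef_pos: [439.9, -356.3, 49.2]
ee_rot: [0.27, 3.129, -0.0]
wrist_force: [-0.3, -1.2, 0.3]
finger_gap: 59.6
grip_force: 0.0
```

{"api": "send_rows", "payload": {"commands": [0,0,0,0,0.1,0,0,0,0,0.1,0,0,1.5,0,0.1,0,0,0,0,0.1]}}

```text
time_s: 16.15
eef_pos: [439.7, -356.1, 47.1]
ee_rot: [-0.27, -3.13, -0.0]
wrist_force: [-0.5, 0.2, 0.4]
finger_gap: 47.0
grip_force: 0.0
```

{"api": "send_rows", "payload": {"commands": [0,0,1,0,0.1,0,0,0,0,0.1]}}

```text
time_s: 16.35
eef_pos: [439.7, -356.1, 46.1]
ee_rot: [-0.27, -3.13, -0.0]
wrist_force: [-0.3, -0.6, 0.3]
finger_gap: 47.2
grip_force: 0.0
```

{"api": "send_rows", "payload": {"commands": [0,0,0,0,-0.3,0,0,0,0,-0.4,0,0,0,0,-0.4,0,0,0,0,-0.4,0,0,0,0,-0.4], "force": 40}}

```text
time_s: 16.85
eef_pos: [439.9, -356.3, 46.5]
ee_rot: [0.27, 3.13, -0.0]
wrist_force: [-0.4, 0.7, 4.4]
finger_gap: 38.1
grip_force: 40.5
```

{"api": "send_rows", "payload": {"commands": [0,0,-10,0,-0.4,0,0,-30,0,-0.4,0,0,-50,0,-0.4,0,0,-50,0,-0.4,0,0,-50,0,-0.4,0,0,-50,0,-0.4,0,0,-30,0,-0.4,0,0,0,0,-0.4,0,0,0,0,-0.4]}}

```text
time_s: 17.75
eef_pos: [439.7, -355.9, 317.1]
ee_rot: [0.27, 3.128, 0.0]
wrist_force: [0.2, 0.3, -1.4]
finger_gap: 38.1
grip_force: 40.3
```

Run:
```python
from h import *
st(); c=vision.read_camera("wrist"); save(c,"w6.png")
o=status.observe(); rects(c,o["eef_pos"][2]-6); print([(x["uv"],x["confidence"],atz(c,x["uv"],o["eef_pos"][2]-8).round(1)) for x in vision.tip_of("purple_tag_hole","wrist")])
```

```text
17.75 [ 439.7 -355.9  317.1] yaw 170.1 q [-0.33  0.14 -0.11 -0.   -1.32 -1.41] gap 38.131141104425545 grip 40.347654819488525 F [ 0.2  0.3 -1.4]
[  212   155    87   184 12450] mean [ 443.2 -356.4] rect [ 444.2 -356.5] [ 41.4 101.4] 79.3
[  0 295  25  20 320] mean [ 451.6 -489.1] rect [ 451.4 -489.3] [ 8.9 16. ] 8.8
[([410.0, 149.2], 0.96, array([ 404.1, -276.4,  307.8])), ([279.5, 29.9], 0.78, array([ 344.5, -328.5,  307.8]))]
```

View pics/w6.png

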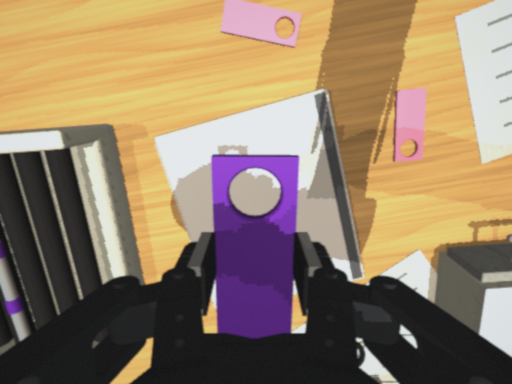

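The tag is held level, with its hole visible at (255,192). Turning it so that the hole leads, away from the robot.

{"api": "send_rows", "payload": {"commands": [0,0,0,-8.4,-0.4,0,0,0,-8.4,-0.4,0,0,0,-8.4,-0.4,0,0,0,-8.4,-0.4,0,0,0,-8.4,-0.4,0,0,0,-8.4,-0.4,0,0,0,-8.4,-0.4,0,0,0,-8.4,-0.4,0,0,0,-8.4,-0.4,0,0,0,-8.4,-0.4]}}

```text
time_s: 18.85
eef_pos: [439.2, -355.9, 314.6]
ee_rot: [1.9, -2.5, -0.004]
wrist_force: [1.0, 0.8, 0.2]
finger_gap: 38.4
grip_force: 40.3
```

{"api": "send_rows", "payload": {"commands": [0,0,0,-8.4,-0.4,0,0,0,-8.4,-0.4,0,0,0,-8.4,-0.4,0,0,0,-8.4,-0.4,0,0,0,-8.4,-0.4,0,0,0,-8.4,-0.4,0,0,0,-8.4,-0.4,0,0,0,-8.4,-0.4,0,0,0,-8.4,-0.4,0,0,0,-8.4,-0.4]}}

```text
time_s: 19.85
eef_pos: [439.2, -355.9, 314.5]
ee_rot: [-3.086, 0.586, 0.005]
wrist_force: [0.2, -0.0, -1.1]
finger_gap: 38.5
grip_force: 40.3
```

{"api": "send_rows", "payload": {"commands": [0,0,0,-7.6,-0.4,0,0,0,0,-0.4,0,0,0,0,-0.4]}}

```text
time_s: 20.15
eef_pos: [439.5, -356.0, 315.2]
ee_rot: [-3.116, 0.396, 0.003]
wrist_force: [0.2, 0.2, -1.4]
finger_gap: 38.5
grip_force: 40.3
```

Run:
```python
from h import *
st(); go([615,42,310])
```

```text
20.15 [ 439.5 -356.   315.2] yaw -14.5 q [-0.33  0.14 -0.11 -0.   -1.32  1.65] gap 38.47058412604767 grip 40.34489929676056 F [ 0.2  0.2 -1.4]
go: turn 0 then [  70.5 -429.2    5.2] rows 9.1
```

{"api": "send_rows", "payload": {"commands": [7,-43,0,0,-0.4,7,-43,0,0,-0.4,7,-43,0,0,-0.4,7,-43,0,0,-0.4,7,-43,0,0,-0.4,7,-43,0,0,-0.4,7,-43,0,0,-0.4,7,-43,0,0,-0.4,7,-43,0,0,-0.4,7,-42,0,0,-0.4]}}

```text
time_s: 21.15
eef_pos: [613.5, 44.2, 315.9]
ee_rot: [3.116, -0.395, -0.001]
wrist_force: [1.1, -1.2, 0.4]
finger_gap: 38.1
grip_force: 40.4
```

{"api": "send_rows", "payload": {"commands": [0,0,0,0,-0.4,0,0,0,0,-0.4,0,0,0,0,-0.4]}}

```text
time_s: 21.45
eef_pos: [612.9, 41.9, 316.0]
ee_rot: [3.117, -0.392, -0.001]
wrist_force: [-0.4, 0.6, -0.2]
finger_gap: 38.1
grip_force: 40.4
```

Run:
```python
from h import *
st()
def red(c):
    h=cv2.cvtColor(c["pixels"],cv2.COLOR_RGB2HSV); H,S,V=h[...,0],h[...,1],h[...,2]
    return (((H<6)|(H>174))&(S>130)&(V>45)).astype(np.uint8)
for n in("wrist","scene","top"):
    c=vision.read_camera(n); 
    if n=="wrist": save(c,"w7.png")
    nn,l,s,ce=cv2.connectedComponentsWithStats(red(c))
    for i in range(1,nn):
        if s[i,4]>12:
            r=cv2.minAreaRect(np.argwhere(l==i)[:,::-1].astype(np.float32)); print(n,s[i],cv2.boxPoints(r).round(1).tolist())
    for t in("peg_tip","purple_tag_hole"): print(n,t,[(np.round(x["uv"],1).tolist(),round(x["confidence"],2)) for x in vision.tip_of(t,n)])
```

```text
21.45 [612.9  41.9 316. ] yaw -14.4 q [ 0.39  0.22 -0.01  0.   -1.34  0.93] gap 38.127558972768625 grip 40.41331171989441 F [-0.4  0.6 -0.2]
wrist [247  28  14  65 763] [[246.8000030517578, 91.9000015258789], [248.10000610351562, 27.799999237060547], [260.3999938964844, 28.100000381469727], [259.20001220703125, 92.19999694824219]]
wrist peg_tip [([252.4, 88.9], 0.58)]
wrist purple_tag_hole [([384.3, 216.9], 0.89), ([489.9, 297.0], 0.85)]
scene [280 229   3  18  34] [[280.0, 229.0], [282.0, 229.0], [282.0, 246.0], [280.0, 246.0]]
scene peg_tip [([283.6, 228.3], 0.45)]
scene purple_tag_hole [([170.1, 167.5], 0.62), ([219.1, 209.0], 0.51)]
top peg_tip []
top purple_tag_hole [([356.9, 267.6], 0.9), ([305.4, 207.2], 0.57)]
```

View pics/w7.png

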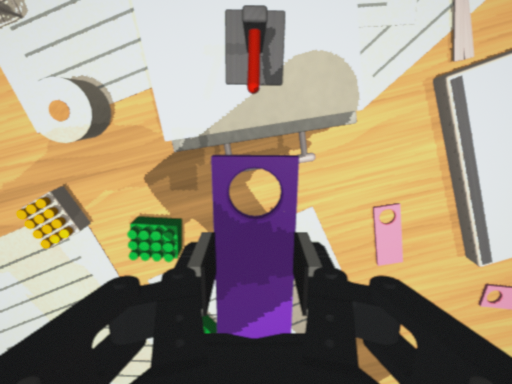

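Wrist view: peg tip at (253,91), root at (254,29), tag hole at (255,192). They are well aligned.

Run:
```python
from h import *
c=vision.read_camera("wrist");s=vision.read_camera("scene")
t=atz(c,(253,88.5),252.4);r=atz(c,(254.3,30),212)
print("tip",t,"root",r,"scene",atz(s,(282.5,229),252.4),"tri",tri([ray(c,(253,88.5)),ray(s,(282.5,229))]))
o=status.observe();m=yaw(o)[1]
hole=o["eef_pos"]+m@[28.4,0,8.3]
print("hole",hole,"proj",proj(c,hole),"shift tip-hole in tool",m.T@(t-hole))
print("peg dir deg",np.degrees(np.arctan2(*(r-t)[[1,0]])))
```

```text
tip [692.31089633  22.88082474 252.4       ] root [731.64327602  12.01704275 212.        ] scene [691.84789028  23.72705513 252.4       ] tri [692.33720052  23.24646423 253.43260825]
hole [640.72503462  35.23525209 308.07921703] proj [254.30964209 198.6538555 ] shift tip-hole in tool [53.03499176 -0.73534651 55.6835445 ]
peg dir deg -15.440394420153611
```

Run:
```python
from h import *
c=vision.read_camera("wrist"); o=status.observe(); m=yaw(o)[1]
k=cv2.morphologyEx(pur(c),cv2.MORPH_OPEN,np.ones((3,3),np.uint8)); nn,l,s,ce=cv2.connectedComponentsWithStats(k); i=1+s[1:,4].argmax(); k=(l==i).astype(np.uint8)
cs,hi=cv2.findContours(k,cv2.RETR_CCOMP,cv2.CHAIN_APPROX_NONE)
out=max((q for q,h in zip(cs,hi[0]) if h[3]<0),key=cv2.contourArea)
ho=max((q for q,h in zip(cs,hi[0]) if h[3]>=0),key=cv2.contourArea)
print("hole ellipse",cv2.fitEllipse(ho))
P=out[:,0,:].astype(float)
for y in range(155,340,12):
    r=P[P[:,1]==y,0]; print(y,r.min() if len(r) else 0,r.max() if len(r) else 0,end="; ")
print("\n",P[:,1].min(),P[:,1].max())
for dx in(28.4,30.5,32):
  for dz in(8.3,5.3,2):
    for tl in(0,):
      h=o["eef_pos"]+m@[dx,0,dz-3]
      q=[proj(c,o["eef_pos"]+m@[dx+a,b,dz-3]) for a,b in((18,20),(18,-20),(-82,20),(-82,-20))]
      print(dx,dz,"hole",proj(c,h).round(1),"corners",np.round(q,1).tolist())
print(m.T@att(c["attitude"]), m.T@(c["eye"]-o["eef_pos"]),c["camera_matrix"][0,0])
```

```text
hole ellipse ((254.7779083251953, 191.53347778320312), (49.406925201416016, 53.99853515625), 86.78132629394531)
155 0 0; 167 212.0 297.0; 179 212.0 296.0; 191 213.0 296.0; 203 213.0 295.0; 215 214.0 295.0; 227 214.0 294.0; 239 214.0 294.0; 251 215.0 293.0; 263 215.0 293.0; 275 215.0 294.0; 287 217.0 292.0; 299 217.0 291.0; 311 218.0 291.0; 323 217.0 290.0; 335 233.0 276.0; 
 156.0 339.0
28.4 8.3 hole [254.6 200.6] corners [[298.5, 162.9], [210.7, 162.9], [291.3, 343.8], [218.1, 343.8]]
28.4 5.3 hole [254.6 202.5] corners [[299.4, 164.1], [209.8, 164.2], [292.0, 348.0], [217.4, 348.0]]
28.4 2 hole [254.7 204.8] corners [[300.5, 165.5], [208.8, 165.6], [292.7, 352.8], [216.7, 352.8]]
30.5 8.3 hole [254.6 196.3] corners [[298.7, 158.3], [210.6, 158.4], [291.4, 340.6], [217.9, 340.6]]
30.5 5.3 hole [254.6 198.2] corners [[299.6, 159.4], [209.6, 159.5], [292.1, 344.8], [217.3, 344.8]]
30.5 2 hole [254.7 200.3] corners [[300.7, 160.7], [208.6, 160.8], [292.8, 349.5], [216.6, 349.6]]
32 8.3 hole [254.6 193.2] corners [[298.8, 155.0], [210.4, 155.1], [291.5, 338.3], [217.8, 338.4]]
32 5.3 hole [254.6 195.1] corners [[299.8, 156.1], [209.5, 156.1], [292.2, 342.4], [217.2, 342.5]]
32 2 hole [254.6 197.1] corners [[300.9, 157.3], [208.4, 157.4], [292.9, 347.2], [216.5, 347.2]]
[[-8.13150924e-04  9.61311688e-01  2.75461754e-01]
 [ 9.99999654e-01  7.33740154e-04  3.91334391e-04]
 [ 1.74076974e-04  2.75461977e-01 -9.61311952e-01]] [  71.76482818   -0.17249658 -132.03847862] 304.98153160763184
```

{"api": "send_rows", "payload": {"commands": [9,-0.7,11,1,-0.4,9,0,11,0,-0.4,9,0,11,0,-0.4,8,0,8,0,-0.4,0,0,0,0,-0.4,0,0,0,0,-0.4]}}

```text
time_s: 22.65
eef_pos: [647.4, 33.8, 274.6]
ee_rot: [3.113, -0.417, -0.002]
wrist_force: [-0.4, -0.4, 0.2]
finger_gap: 38.4
grip_force: 40.4
```

Run:
```python
from h import *
st(); c=vision.read_camera("wrist"); s=vision.read_camera("scene")
o=status.observe(); m=yaw(o)[1]
h=cv2.cvtColor(c["pixels"],cv2.COLOR_RGB2HSV); H,S,V=h[...,0],h[...,1],h[...,2]
nn,l,q,ce=cv2.connectedComponentsWithStats((((H<6)|(H>174))&(S>130)&(V>45)).astype(np.uint8))
for i in range(1,nn):
    if q[i,4]>12: print("red",q[i])
k=pur(c)
cs,hi=cv2.findContours(k,cv2.RETR_CCOMP,cv2.CHAIN_APPROX_NONE)
for x,g in zip(cs,hi[0]):
    if g[3]>=0 and cv2.contourArea(x)>300: print("hole",cv2.fitEllipse(x))
print("hole top model",proj(c,o["eef_pos"]+m@[32.3,0,6]))
a=c["pixels"][80:260,150:360];b=s["pixels"][200:270,240:322]
cv2.imwrite("pics/w8.png",np.hstack([cv2.resize(a,(400,343),interpolation=3),cv2.resize(b,(400,343),interpolation=3)])[...,::-1])
```

```text
22.65 [647.4  33.8 274.6] yaw -15.3 q [ 0.35  0.3  -0.    0.   -1.27  0.95] gap 38.40092006032803 grip 40.414448976516724 F [-0.4 -0.4  0.2]
red [246  78  15  77 999]
hole ((254.72373962402344, 191.80075073242188), (49.524200439453125, 53.592140197753906), 92.61607360839844)
hole top model [254.20126173 193.05381779]
```

View pics/w8.png

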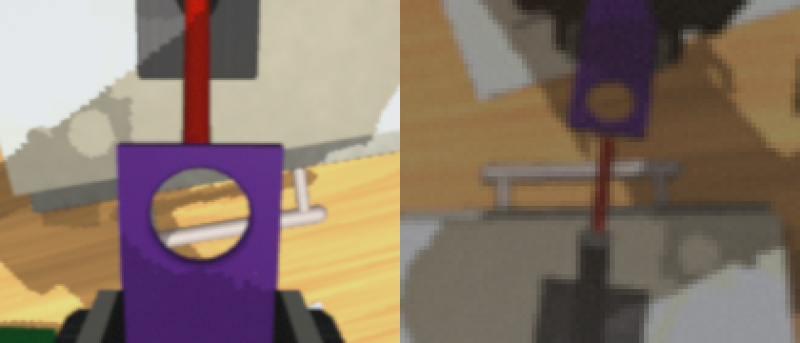

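The tag sits just above the peg tip, and laterally they agree within 1 mm (hole column 254.7, peg about 253.5). Next I shift the hole over the tip and check numerically for red inside it.

{"api": "send_rows", "payload": {"commands": [7,-0.4,0,0,-0.4,6,0,0,0,-0.4,0,0,0,0,-0.4,0,0,0,0,-0.4]}}

```text
time_s: 23.15
eef_pos: [660.0, 30.9, 275.2]
ee_rot: [-3.114, 0.417, 0.0]
wrist_force: [0.1, -0.4, -0.1]
finger_gap: 38.3
grip_force: 40.4
```

```bash
cat > chk.py <<'E'
from h import *
st(); c=vision.read_camera("wrist"); o=status.observe(); m=yaw(o)[1]
h=cv2.cvtColor(c["pixels"],cv2.COLOR_RGB2HSV); H,S,V=h[...,0],h[...,1],h[...,2]
rd=(((H<8)|(H>172))&(S>120)&(V>30)).astype(np.uint8)
nn,l,q,ce=cv2.connectedComponentsWithStats(rd)
for i in range(1,nn):
    if q[i,4]>8: print("red",q[i],ce[i].round(1))
cs,hi=cv2.findContours(pur(c),cv2.RETR_CCOMP,cv2.CHAIN_APPROX_NONE)
for x,g in zip(cs,hi[0]):
    if g[3]>=0 and cv2.contourArea(x)>300: print("hole",cv2.boundingRect(x))
tip=np.array([692.3,22.9,252.4]); print("tip expected",proj(c,tip).round(1),"tip-hole tool",(m.T@(tip-o["eef_pos"])-[32.3,0,9]).round(1))
for y in range(160,224,3): print(y,"".join("R" if rd[y,x] else "p" if pur(c)[y,x] else "." for x in range(220,292,2)))
E
python3 chk.py
```

```text
23.15 [660.   30.9 275.2] yaw -15.3 q [ 0.34  0.32  0.03 -0.   -1.28  0.96] gap 38.30078244515326 grip 40.41502296924591 F [ 0.1 -0.4 -0.1]
red [248 102  13  53 682] [254.  127.7]
red [248 169  13  18 209] [254. 177.]
hole (228, 167, 55, 51)
tip expected [253.3 181.5] tip-hole tool [ 1.1 -0.8 13.8]
160 pppppppppppppppppppppppppppppppppppp
163 pppppppppppppppppppppppppppppppppppp
166 pppppppppppppppppppppppppppppppppppp
169 ppppppppppppp...RRRR...ppppppppppppp
172 pppppppppp....RRRRRRR.....pppppppppp
175 pppppppp......RRRRRRR......ppppppppp
178 ppppppp.......RRRRRRR........ppppppp
181 pppppp........RRRRRRR.........pppppp
184 ppppp..........RRRRR..........pppppp
187 ppppp..........................ppppp
190 ppppp..........................ppppp
193 ppppp..........................ppppp
196 ppppp..........................ppppp
199 ppppp.........................pppppp
202 pppppp........................pppppp
205 ppppppp......................ppppppp
208 pppppppp...................ppppppppp
211 pppppppppp................pppppppppp
214 pppppppppppp...........ppppppppppppp
217 pppppppppppppppppppppppppppppppppppp
220 pppppppppppppppppppppppppppppppppppp
223 pppppppppppppppppppppppppppppppppppp
```

The tip shows inside the hole (column 254, rows 169–186). Threading down along the peg axis.

{"api": "send_rows", "payload": {"commands": [1,-0.5,5,0,-0.4,0,0,5,0,-0.4,0,0,4,0,-0.4,3,0,3,0,-0.4,3,0,3,0,-0.4,0,0,0,0,-0.4,0,0,0,0,-0.4]}}

```text
time_s: 23.9
eef_pos: [666.9, 29.6, 255.2]
ee_rot: [3.114, -0.417, -0.0]
wrist_force: [0.6, -0.0, -0.2]
finger_gap: 38.0
grip_force: 40.4
```

```bash
python3 chk.py
```

```text
23.9 [666.9  29.6 255.2] yaw -15.3 q [ 0.34  0.34  0.01  0.   -1.24  0.97] gap 38.00984691223808 grip 40.416027903556824 F [ 0.6 -0.  -0.2]
red [248 116  15  39 554] [254.9 134.7]
red [247 169  16  42 599] [254.9 189. ]
hole (228, 167, 54, 51)
tip expected [254.2 206.5] tip-hole tool [-6.  -0.2 -6. ]
160 pppppppppppppppppppppppppppppppppppp
163 pppppppppppppppppppppppppppppppppppp
166 pppppppppppppppppppppppppppppppppppp
169 ppppppppppppp...RRRR...ppppppppppppp
172 pppppppppp....RRRRRRRR....pppppppppp
175 pppppppp......RRRRRRRR......pppppppp
178 ppppppp.......RRRRRRRR.......ppppppp
181 pppppp........RRRRRRRR........pppppp
184 ppppp.........RRRRRRRR........pppppp
187 ppppp.........RRRRRRRR.........ppppp
190 ppppp.........RRRRRRRR.........ppppp
193 ppppp.........RRRRRRRR.........ppppp
196 ppppp.........RRRRRRRR.........ppppp
199 ppppp.........RRRRRRRR........pppppp
202 pppppp........RRRRRRRR........pppppp
205 ppppppp.......RRRRRRR........ppppppp
208 pppppppp.......RRRRRR.......pppppppp
211 pppppppppp................pppppppppp
214 ppppppppppppp..........ppppppppppppp
217 pppppppppppppppppppppppppppppppppppp
220 pppppppppppppppppppppppppppppppppppp
223 pppppppppppppppppppppppppppppppppppp
```

{"api": "send_rows", "payload": {"commands": [3,0,3,0,-0.4,3,0,3,0,-0.4,3,0,3,0,-0.4,2.5,0,2.5,0,-0.4,0,0,0,0,-0.4,0,0,0,0,-0.4]}}

```text
time_s: 24.55
eef_pos: [677.9, 26.5, 243.6]
ee_rot: [3.114, -0.417, -0.001]
wrist_force: [0.3, 0.1, 0.4]
finger_gap: 38.1
grip_force: 40.4
```

```bash
python3 chk.py | head -22
```

```text
24.55 [677.9  26.5 243.6] yaw -15.3 q [ 0.33  0.36  0.02  0.   -1.23  0.98] gap 38.08144153787333 grip 40.41601002216339 F [0.3 0.1 0.4]
red [248 142  15  13 189] [254.9 147.9]
red [ 247  169   17   75 1126] [254.9 206.2]
hole (228, 167, 55, 80)
tip expected [254.2 239.6] tip-hole tool [-17.4  -0.3 -17.6]
160 pppppppppppppppppppppppppppppppppppp
163 pppppppppppppppppppppppppppppppppppp
166 pppppppppppppppppppppppppppppppppppp
169 ppppppppppppp...RRRR...ppppppppppppp
172 pppppppppp....RRRRRRRR....pppppppppp
175 pppppppp......RRRRRRRR......pppppppp
178 ppppppp.......RRRRRRRR.......ppppppp
181 pppppp........RRRRRRRR........pppppp
184 ppppp.........RRRRRRRR........pppppp
187 ppppp.........RRRRRRRR.........ppppp
190 ppppp.........RRRRRRRR.........ppppp
193 ppppp.........RRRRRRRR.........ppppp
196 ppppp.........RRRRRRRR.........ppppp
199 ppppp.........RRRRRRRR........pppppp
202 pppppp........RRRRRRRR........pppppp
205 ppppppp.......RRRRRRRR.......ppppppp
208 pppppppp......RRRRRRRR.....ppppppppp
```

{"api": "send_rows", "payload": {"commands": [0,0,0,0,0.5,0,0,0,0,1,0,0,0,0,1,0,0,0,0,1,0,0,0,0,1,0,0,0,0,1,0,0,0,0,1,0,0,0,0,1]}}

```text
time_s: 25.4
eef_pos: [677.9, 26.6, 243.8]
ee_rot: [3.114, -0.417, -0.0]
wrist_force: [0.5, 0.0, 0.6]
finger_gap: 85.4
grip_force: 0.0
```

{"api": "send_rows", "payload": {"commands": [0,0,-20,0,1,0,0,-30,0,1,0,0,-30,0,1,-30,0,-10,0,1,-40,0,0,0,1,-40,0,0,0,1,-30,0,0,0,1,0,0,0,0,1,0,0,0,0,1,0,0,0,0,1]}}

```text
time_s: 26.4
eef_pos: [543.3, 63.4, 333.8]
ee_rot: [3.114, -0.417, 0.0]
wrist_force: [0.9, 0.1, -0.0]
finger_gap: 85.4
grip_force: 0.0
```

Run:
```python
from h import *
st()
for n,(y0,y1,x0,x1) in {"wrist":(0,384,130,380),"scene":(205,285,250,320)}.items():
    c=vision.read_camera(n); save(c,"end_"+n+".png"); p=pur(c)
    h=cv2.cvtColor(c["pixels"],cv2.COLOR_RGB2HSV); H,S,V=h[...,0],h[...,1],h[...,2]
    rd=((H<8)|(H>172))&(S>120)&(V>30)
    w=4 if n=="wrist" else 1; v=8 if n=="wrist" else 2
    for y in range(y0,y1,v):
        s="".join("R" if rd[y,x] else "p" if p[y,x] else "." for x in range(x0,x1,w))
        if "R" in s or "p" in s: print(n,y,s)
    print(n,"tri tag",[(d["extent"],d["confidence"]) for d in vision.find_in("purple_tag",n)])
    if n=="scene":
        print("expect root/bottom",proj(c,[731,12,210]),proj(c,[720,15,125]), "handle",[(d["uv"],atz(c,d["uv"],67)) for d in vision.tip_of("unit_drawer0_handle",n)])
```

```text
26.4 [543.3  63.4 333.8] yaw -15.2 q [ 0.47  0.1  -0.12  0.   -1.35  0.83] gap 85.43843932229092 grip 0.0 F [ 0.9  0.1 -0. ]
wrist tri tag [([499.1, 247.6, 25.9, 24.3], 0.73), ([394.1, 184.2, 30.8, 63.1], 0.72)]
scene 229 ...............................RRR....................................
scene 231 ...............................RRR....................................
scene 233 ...............................RR.....................................
scene 235 ...............................RR.....................................
scene 237 ..............................RRR.....................................
scene 239 ..............................RRR.....................................
scene 241 ..............................RR......................................
scene 243 ..............................RR......................................
scene 245 ........................p.............................................
scene 247 ........................ppp......ppppp................................
scene 249 ....................................p.................................
scene tri tag [([278.6, 257.6, 16.9, 24.6], 0.6), ([221.9, 202.8, 11.9, 26.5], 0.57), ([160.8, 166.6, 27.1, 14.3], 0.52)]
expect root/bottom [279.58586135 251.38983996] [279.09422277 261.91244547] handle [([278.4, 232.8], array([601.28557388,  32.20612315,  67.        ])), ([362.5, 276.9], array([766.14248677, 241.3971073 ,  67.        ]))]
```

{"api": "send_rows", "payload": {"commands": [40,0,-20,0,1,40,0,0,0,1,0,0,0,0,1,0,0,0,0,1]}}

```text
time_s: 27.05
eef_pos: [620.6, 41.9, 352.1]
ee_rot: [3.112, -0.419, -0.004]
wrist_force: [-1.0, 0.4, -0.6]
finger_gap: 85.3
grip_force: 0.0
```

Run:
```python
from h import *
st()
for n,(y0,y1,x0,x1,w,v) in {"wrist":(0,200,190,320,3,5),"scene":(225,280,262,302,1,2)}.items():
    c=vision.read_camera(n)
    h=cv2.cvtColor(c["pixels"],cv2.COLOR_RGB2HSV).astype(int); H,S,V=h[...,0],h[...,1],h[...,2]
    p=(H>115)&(H<160)&(S>60)&(V>8); rd=((H<8)|(H>172))&(S>120)&(V>30)
    for y in range(y0,y1,v):
        s="".join("R" if rd[y,x] else "p" if p[y,x] else "#" if V[y,x]<60 else "." for x in range(x0,x1,w))
        if "R" in s or "p" in s: print(n,y,s)
    # model: vertical tag, hanging from peg near root
    u=np.array([np.sin(np.radians(15)),np.cos(np.radians(15)),0])
    for f in (4,8):
        b=np.array([731-f,13+.27*f,0]); print(n,"model corners",f,[proj(c,b+sg*20*u+[0,0,z]).round(0).tolist() for z in(222,122) for sg in(1,-1)])
```

```text
27.05 [620.6  41.9 352.1] yaw -15.3 q [ 0.38  0.23  0.07 -0.   -1.42  0.92] gap 85.27625713161443 grip 0.0 F [-1.   0.4 -0.6]
wrist 50 .............ppppppppppppppppp..............
wrist 55 .............ppppppppppppppppp..............
wrist 60 ..............ppppppRRR.ppppp...............
wrist 65 ...............pppppRRR.ppppp...............
wrist 70 ................ppppRRRRpppp................
wrist 75 ....................RRR.....................
wrist 80 ....................RRR.....................
wrist 85 ....................RRR.....................
wrist 90 ....................RRRR....................
wrist 95 ....................RRR.....................
wrist 100 ....................RRR.....................
wrist model corners 4 [[227.0, 54.0], [278.0, 54.0], [235.0, 69.0], [271.0, 68.0]]
wrist model corners 8 [[227.0, 60.0], [278.0, 60.0], [235.0, 73.0], [271.0, 72.0]]
scene 229 ....................RR..................
scene 231 ...................RR...................
scene 233 ...................RRR..................
scene 235 ...................RR...................
scene 237 ...................RR...................
scene 239 ..................RRR...................
scene 241 ..................RRR...................
scene 243 .................RRR....................
scene 245 ...........pppppp.......................
scene 247 ...........pppp.....pppppp..............
scene 249 ...........####.......#ppp..............
scene 251 ...........#p########..#p#..............
scene 253 ...........#p############...............
scene model corners 4 [[288.0, 249.0], [272.0, 247.0], [287.0, 266.0], [272.0, 264.0]]
scene model corners 8 [[289.0, 247.0], [273.0, 245.0], [287.0, 264.0], [272.0, 262.0]]
```

Both views match a tag hanging vertically at the peg root. Last, I check the drawer numerically, then hand in.

Run:
```python
from h import *
ok=[]
for n in("wrist","top"):
    c=vision.read_camera(n)
    for d in vision.tip_of("unit_drawer0_handle",n): 
        p=atz(c,d["uv"],67); print(n,p.round(1),round(d["confidence"],2)); ok.append(p[0])
if any(598<x<616 for x in ok): print(manip.hand_in())
```

```text
wrist [609.1  27.5  67. ] 0.73
top [600.9  16.8  67. ] 0.95
the job is handed in; nothing more can be done
None
```

The job is handed in: by my last checks the purple pack stands upright in the fully shut drawer and the purple tag hangs freely on the red peg, with nothing else moved, though I viewed 11 pictures against the limit of 10.

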